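# Lock the loose wing stud on the air sampler's cover

## Robot

A 6-joint arm with a two-finger parallel gripper is mounted at the origin on the work surface. World frame = base frame: x ahead of the robot, y to its left, z up, the work surface at z = 0. Lengths are in m, angles in rad, forces in N, time in s.
With the tool pointing down it reaches from about 0.325 to 0.775 m from the base axis. Payload 9.3 kg.
Tool frame: the origin (TCP) lies at the very end of the fingers, on their centre line; the grasp point (between the pads) lies 19 mm behind it; z points along the fingers, y is the direction in which the jaws open and shut (so a half turn about z gives the same grasp; the last joint's range is limited). The gripper opens to 85 mm and grips with 20 to 120 N. Pads are 22 mm wide; open, the fingers measure 114 mm over their backs; the gripper's body (76 mm by 85 mm) begins 54 mm behind the grasp point. The pads swing forward as they close: fully open they stand 13 mm farther back than shut.
Start: joints at [-1.281, 0.259, 0.021, 1.334, 0, 1.418], TCP at [0.236, -0.497, 0.231] pointing down, gripper open.
Joint ranges: [-3.04, 3.04], [-0.91, 1.82], [-1.04, 1.36], [-1.92, 1.95], [-1.52, 1.45], [-3.14, 3.14]. Speed limits (rad/s): [2.22, 2.22, 2.79, 3.14, 3.14, 3.14].

## Interface

Orientations are given as a rotation vector (axis times angle).
In Python, from cell import get_obs, capture, get_calibration, ticket gives the robot as it stands.
- The arm moves only by the tool drive_tool, never from a script. Its argument "series" is a list of rows, each a list of 5 numbers: the opening in per cent of the stroke, from 0 (shut) to 100 (fully open), then the shift along the tool's x, y, z normalised to -1 to 1, where 1 is 0.08 m, then the turn about the tool's z normalised to -1 to 1, where 1 is 30 degrees. A call has 1 to 10 rows; each row is the pose to reach, as a shift and turn from the pose measured when the call began, along the tool's axes at that moment; what a row does not reach only later rows make up. A row lasts 1/12 s, in which the tool goes at most 41.7 mm and 7.16 degrees, less where a joint would pass 70% of its speed; a pose out of reach is approached as far as the arm can. A call with a number of a shift or a turn outside -1 to 1 is refused whole. A call with a gripper value outside its range is refused whole. The fingers move at their own pace and stop on an object; the grip force is fixed at half the most. Time passes only in rows, so rows that repeat a pose let the fingers close. It gives the time, the measured TCP pose, the force and the opening at its end, in the units of the state.
- get_obs(): the state, without advancing time (a new reading comes with each control period).
- capture(name): name is "side" or "top"; returns (picture, depth): 400x640x3 uint8, red, green, blue; 400x640 float32, m along the optical axis (not along the pixel's ray), 0 where there is no reading.
- get_calibration(name): a dict with "vfov" (degrees; the focal length in pixels is half the picture's height over the tangent of half this angle, whatever the lens; pixels are square), "cx", "cy" (the principal point, pixels), "D" ([k1, k2, p1, p2, k3] as OpenCV has them; the pictures are not rectified), "R" (3x3) and "t" (3): a world point X has camera coordinates R X + t. Camera axes: x right, y down, z forward; pixel columns grow to the right and rows downward; lengths in m; the calibration is good to about 2 mm. A picture is of the moment at which its call begins. get_calibration takes no time and is no camera call.
- ticket.finish_job(): hands the job in, once; it reports no verdict.
The state is a dict: "t": time; "joints": joint angles; "dq": joint speeds; "tau": joint torques, N m; "ee_pos": TCP position; "ee_rot": TCP orientation; "contact_force": force on the tool from outside, world axes, zero at the start; "wrist_torque": the same for the moment, N m; "finger_gap": finger opening in m.
Only numpy, scipy, OpenCV 4.12 (cv2) and the standard library are available. Lean on these libraries where they do the work, as an engineer would, in place of code of your own. Each camera call takes 0.05 s, during which the arm holds its last target.

## Task

One of the two red quarter-turn wing studs on the bench air sampler's cover was left standing up, out of line with its slot. Turn it anticlockwise until its cross-bar lines up with the slot, push it all the way in, then turn it clockwise a quarter turn so that its wing lies square across the slot and it stays down when let go. Leave the other stud locked as it is, and do not move the white mug.

Things in the scene. Friction and masses are not known exactly. Their poses are not given: they have to be found in the camera images.
- open_grip (a point): Standing stud: centre of its red wing, 48 mm long (x), 12 thick (y), 30 tall, on its turning axis (z up). Below: 40 mm grey collar, its top 15 mm below this point; brass cross-bar 56 x 10 mm parallel to the wing. Starts up, wing 26 to 63 deg clockwise (from above) of the slot; stops at 10 deg anticlockwise and 96 deg clockwise of it. Captive; turning takes about 0.05 N m.
- open_slot (a point): Centre of that stud's slot, 66 x 23 mm (x along it, z up), on top of its 75 mm square blue plate, 84 mm above the bench. The stud sinks 14 mm, only with the bar within about 10 deg of the slot; a spring lifts it (4 N up, 8 N fully in). Wing centre above this point: 36 mm up, 22 fully in, 24.5 locked (it springs back 2.5 mm until the bar bears under the plate).
- shut_grip (a point): Centre of the red wing of the other stud, same size, already locked: it stands 11.5 mm lower, its wing (x) across its own slot, which is parallel to the standing stud's. 150 mm from the standing stud on the same white cover of the grey sampler (340 mm wide, 200 deep, 84 tall, fixed to the bench).
- mug: White mug on the bench at one side of the sampler, 76 mm in diameter, 92 mm tall, handle at its +y; origin at the centre of its underside, z up. A green pen cup, 140 mm tall with its pens, stands at the other side of the sampler.
There are look-alikes about, which are no part of the job. There is more than one size of the mug; the one meant has the size given above.

How it is judged:
By the outcome, as a careful person would: the job done as asked, in the order asked, and still so for the second after the job is handed in, with the robot touching nothing.
It also fails if it takes over 38 s, if anything falls off the work surface, if the arm or the gripper's body presses on something with over 40 N, if the wrist force passes 120 N, or if a joint passes its speed limit or range.

## Working session

There is one attempt and no reset: what is moved stays moved. The work goes in short steps, Python scripts to look and compute and a tool call to move; the robot and the scene stay as the last step left them, time stands still between calls to the robot, and variables do not carry over. Pictures are saved under pics/ and viewed, and the job is handed in when it is done.

Besides the shell and the picture viewer there is one more tool, called after "Call:" in YAML: its name, and indented under it one key for each argument. drive_tool: Moves the arm, as the interface text tells. Its arguments: {"type":"object","properties":{"series":{"type":"array","items":{"type":"array","items":{"type":"number"}}}},"required":["series"]}

```bash
mkdir -p pics; ls; python3 - <<'E'
from cell import *
import cv2,numpy as np
o=get_obs();print({k:np.round(v,3).tolist() for k,v in o.items()})
for n in("side","top"):
    p,d=capture(n);cv2.imwrite(f"pics/{n}0.png",p[:,:,::-1]);np.savez(f"{n}0.npz",p=p,d=d)
    c=get_calibration(n);print(n,c)
E
```

```text
pics
{'t': 0.0, 'joints': [-1.281, 0.259, 0.021, 1.334, 0.0, 1.418], 'dq': [-0.001, 0.0, 0.0, 0.001, -0.001, -0.0], 'tau': [0.002, -55.564, 34.453, 0.014, -0.0, 0.0], 'ee_pos': [0.236, -0.497, 0.231], 'ee_rot': [-3.064, -0.69, 0.0], 'contact_force': [0.219, -0.484, 0.088], 'wrist_torque': [-0.016, -0.009, 0.013], 'finger_gap': 0.085}
side {'vfov': 47.04550841894957, 'cx': 320.85401290913165, 'cy': 197.9080418451303, 'D': array([-0.04856239,  0.        ,  0.        ,  0.        ,  0.        ]), 'R': array([[-0.88297313, -0.46914662,  0.01612156],
       [-0.34844781,  0.63202162, -0.69219419],
       [ 0.31455139, -0.61680639, -0.72153122]]), 't': array([0.43587539, 0.1968754 , 0.97508669])}
top {'vfov': 57.342228672263715, 'cx': 321.6918560993481, 'cy': 202.26961653535972, 'D': array([-0.03927997,  0.        ,  0.        ,  0.        ,  0.        ]), 'R': array([[-2.61562512e-04, -9.99958613e-01, -9.09420397e-03],
       [-9.90519541e-01,  1.50835796e-03, -1.37363617e-01],
       [ 1.37371650e-01,  8.97205758e-03, -9.90478941e-01]]), 't': array([0.05328967, 0.49485395, 0.82843447])}
```

View pics/side0.png

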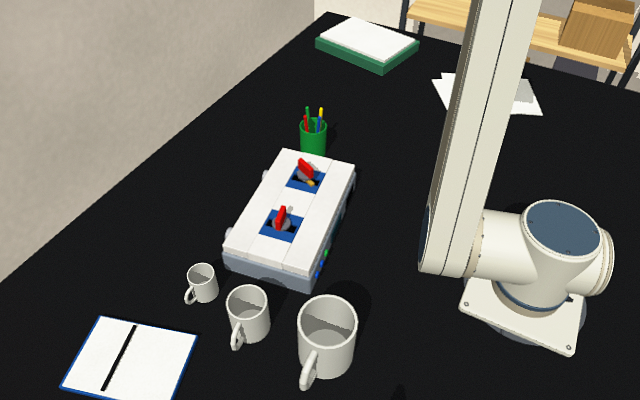

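View pics/top0.png

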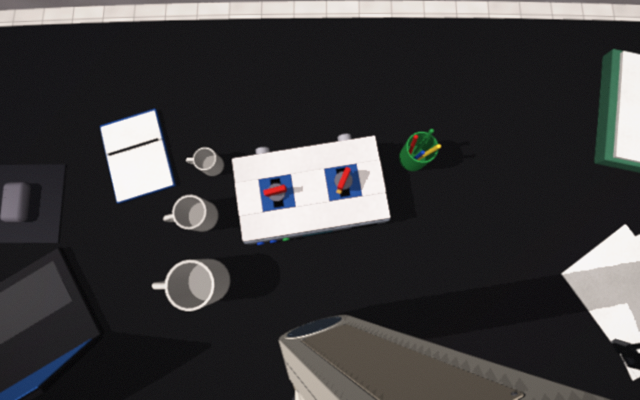

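Top view: two red wings, at (275,191) lying across its vertical slot (locked), and at (344,180) tilted about 30° clockwise of its slot (standing). Other red things are the pens at (415,143). The mugs are at (207,161), (193,213) and (196,285). I'll look at close crops next.

```bash
cat > h.py <<'E'
import cv2,numpy as np
from cell import *
def K(n):
    c=get_calibration(n);f=200/np.tan(np.radians(c["vfov"]/2))
    return np.array([[f,0,c["cx"]],[0,f,c["cy"]],[0,0,1]]),np.array(c["D"]),np.array(c["R"]),np.array(c["t"])
def ray(n,uv):
    k,D,R,t=K(n);u=cv2.undistortPoints(np.float64(uv).reshape(-1,1,2),k,D).reshape(-1,2)
    return -R.T@t,np.c_[u,np.ones(len(u))]@R
def onz(n,uv,z):
    o,d=ray(n,uv);return o+d*((z-o[2])/d[:,2])[:,None]
def cloud(n,d,m):
    v,u=np.nonzero(m&(d>0));o,r=ray(n,np.c_[u,v]);return o+r*d[v,u][:,None]
def px(n,P):
    k,D,R,t=K(n);return cv2.projectPoints(np.float64(P).reshape(-1,1,3),cv2.Rodrigues(R)[0],t,k,D)[0].reshape(-1,2)
def masks(p):
    h=cv2.cvtColor(p,cv2.COLOR_RGB2HSV);H,S,V=cv2.split(h)
    return dict(red=((H<8)|(H>172))&(S>150)&(V>60),blue=(H>100)&(H<125)&(S>130)&(V>40))
E
python3 - <<'E'
from h import *
for n,(x,y,w,h) in dict(side=(215,140,150,150),top=(225,130,220,120)).items():
    z=np.load(n+"0.npz");p=z["p"];d=z["d"];m=masks(p)
    cv2.imwrite(f"pics/{n}0c.png",cv2.resize(p[y:y+h,x:x+w,::-1],None,fx=3.6,fy=3.6,interpolation=cv2.INTER_CUBIC))
    for c in m:
        N,l,s,cc=cv2.connectedComponentsWithStats(m[c].astype(np.uint8))
        for i in range(1,N):
            if s[i,4]>25 and x<cc[i][0]<x+w and y<cc[i][1]<y+h:
                P=cloud(n,d,l==i);rc=cv2.minAreaRect(np.argwhere(l==i)[:,::-1].astype(np.float32))
                print(n,c,s[i],cc[i].round(1),"rect",np.round(rc[1],1),round(rc[2],1),"med",np.median(P,0).round(4),"z",np.percentile(P[:,2],[2,50,98]).round(4),P[P[:,2]>np.percentile(P[:,2],70)].mean(0).round(4))
E
```

```text
side red [298 158  16  21 188] [305.3 168.1] rect [21.9  9.2] 45.0 med [0.5291 0.0115 0.1277] z [0.1032 0.1277 0.1379] [0.5322 0.0084 0.1359]
side red [275 206  11  25 178] [280.2 217.8] rect [ 8.5 24.3] 21.8 med [0.5063 0.1616 0.1201] z [0.0942 0.1201 0.1264] [0.5093 0.1565 0.1249]
side blue [286 167  39  27 384] [305.3 182. ] rect [34.7 21.8] 14.0 med [0.524  0.0221 0.085 ] z [0.0631 0.085  0.0879] [0.5302 0.0164 0.0867]
side blue [259 210  45  33 557] [281.  227.5] rect [38.5 26.9] 15.9 med [0.5017 0.1685 0.0848] z [0.0767 0.0848 0.0878] [0.506  0.1613 0.0867]
side blue [320 260   5   8  29] [321.6 263.2] rect [4. 7.] 0.0 med [0.4046 0.1667 0.035 ] z [0.0002 0.035  0.042 ] [0.4043 0.1689 0.0408]
side blue [315 271   5   8  30] [316.9 274.4] rect [3.8 7.3] 18.4 med [0.3995 0.1964 0.0356] z [-0.0005  0.0356  0.0418] [0.3998 0.1976 0.0408]
top red [410 135   8  18  58] [413.3 142.2] rect [ 3.6 18.4] 24.8 med [ 0.618  -0.1504  0.1117] z [0.0516 0.1117 0.1397] [ 0.621  -0.1482  0.1365]
top red [338 167  12  23 136] [343.5 177.9] rect [ 6.4 23.1] 20.0 med [0.5325 0.0051 0.134 ] z [0.0929 0.134  0.1366] [0.5349 0.0061 0.1359]
top red [264 185  22  11 148] [274.8 190.2] rect [ 6.9 21.8] 74.7 med [0.509  0.1516 0.1224] z [0.1052 0.1224 0.1257] [0.5098 0.153  0.1244]
top blue [415 150  10   9  35] [419.6 153.8] rect [ 2.9 11.4] 50.2 med [ 0.5895 -0.1603  0.1165] z [0.0118 0.1165 0.1395] [ 0.5882 -0.161   0.138 ]
top blue [325 165  36  35 580] [342.3 182.7] rect [31.4 31.7] 80.5 med [0.5295 0.0133 0.0839] z [0.0614 0.0839 0.0866] [0.5319 0.0054 0.0855]
top blue [259 175  36  36 591] [277.2 193. ] rect [31.6 31.9] 81.3 med [0.5047 0.1482 0.0836] z [0.0605 0.0836 0.0866] [0.5075 0.1509 0.0852]
```

```bash
python3 - <<'E'
from h import *
# mug & sampler sizes
z=np.load("top0.npz");p=z["p"];d=z["d"]
hsv=cv2.cvtColor(p,cv2.COLOR_RGB2HSV)
m=(hsv[:,:,1]<60)&(hsv[:,:,2]>60)
N,l,s,cc=cv2.connectedComponentsWithStats(m.astype(np.uint8))
for i in range(1,N):
    if 150<s[i,4] and 180<cc[i][0]<400 and 100<cc[i][1]<330:
        P=cloud("top",d,l==i);zt=np.percentile(P[:,2],98);T=P[P[:,2]>zt-.006]
        print(cc[i].round(),s[i,4],"ztop",zt.round(4),"top ext",(T.min(0)).round(3),T.max(0).round(3))
E
```

```text
[310. 189.] 11131 ztop 0.0866 top ext [ 0.402 -0.097  0.081] [0.641 0.257 0.089]
[206. 161.] 719 ztop 0.0669 top ext [0.567 0.299 0.061] [0.622 0.354 0.07 ]
[193. 213.] 1431 ztop 0.0924 top ext [0.428 0.307 0.086] [0.504 0.384 0.095]
[194. 284.] 2871 ztop 0.1268 top ext [0.26  0.273 0.121] [0.361 0.377 0.129]
```

View pics/side0c.png

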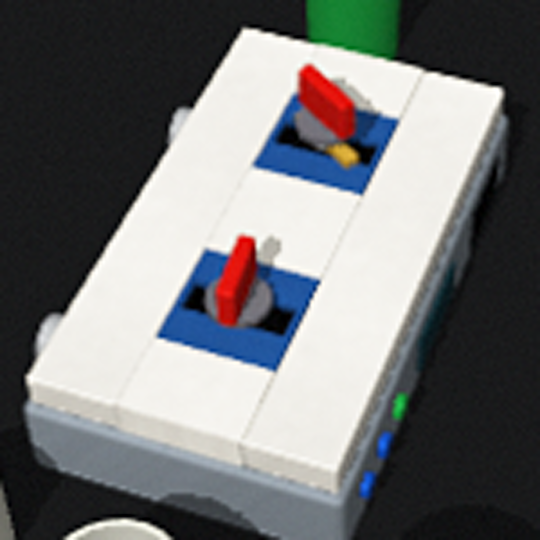

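View pics/top0c.png

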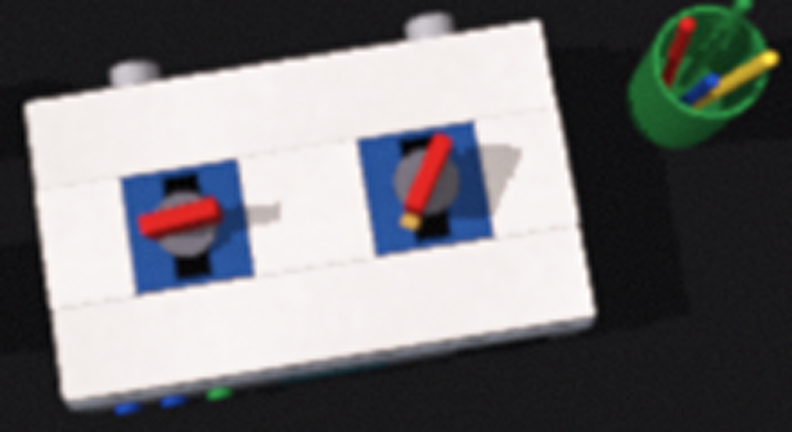

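```bash
python3 - <<'E'
from h import *
deg=lambda v:np.degrees(np.arctan2(v[1],v[0]))
for n in("top","side"):
    z=np.load(n+"0.npz");p=z["p"];d=z["d"];m=masks(p)
    N,l,s,cc=cv2.connectedComponentsWithStats(m["blue"].astype(np.uint8))
    for i in range(1,N):
        if s[i,4]>300:
            uv=np.argwhere(l==i)[:,::-1]
            X=onz(n,uv,.084)[:,:2]; h=cv2.convexHull((X*1000).astype(np.float32))
            r=cv2.minAreaRect(h); print(n,"plate c",np.round(r[0],1),np.round(r[1],1),round(r[2],2))
            # dark slot within plate
            hull=np.zeros(d.shape,np.uint8);cv2.fillConvexPoly(hull,cv2.convexHull(uv.astype(np.int32)),1)
            dk=(p.max(2)<35)&(hull>0); Y=onz(n,np.argwhere(dk)[:,::-1],.084)[:,:2]
            c,e,v=cv2.PCACompute2((Y*1000).astype(np.float64),None); print("   slot",dk.sum(),c.round(1),deg(v[0])%180)
    N,l,s,cc=cv2.connectedComponentsWithStats(m["red"].astype(np.uint8))
    for i in range(1,N):
        if s[i,4]>100:
            uv=np.argwhere(l==i)[:,::-1]
            P=cloud(n,d,l==i);zt=np.percentile(P[:,2],95);T=P[P[:,2]>zt-.008]
            c,e,v=cv2.PCACompute2(T[:,:2]*1000,None)
            print(n,"wing",len(T),zt.round(4),c.round(1),np.sqrt(e.ravel()).round(1),deg(v[0])%180, "proj ext",np.ptp((T[:,:2]*1000-c)@v.T,axis=0).round(1))
            r=cv2.minAreaRect((T[:,:2]*1000).astype(np.float32)); print('    rect',np.round(r[0],1),np.round(r[1],1),r[2])
E
```

```text
top plate c [599.4 478.5] [197.1 140.9] 17.3Traceback (most recent call last):
  File "<stdin>", line 14, in <module>
  File "<stdin>", line 2, in <lambda>
IndexError: index 1 is out of bounds for axis 0 with size 1
```

```bash
cat > meas.py <<'E'
from h import *
deg=lambda v:np.degrees(np.arctan2(v[1],v[0]))
def meas(n,p,d):
    m=masks(p)
    N,l,s,cc=cv2.connectedComponentsWithStats(m["blue"].astype(np.uint8))
    for i in range(1,N):
        if s[i,4]>200 and 240<cc[i][0]<400 and 150<cc[i][1]<250:
            uv=np.argwhere(l==i)[:,::-1]
            X=onz(n,uv,.084)[:,:2]; h=cv2.convexHull((X*1000).astype(np.float32))
            r=cv2.minAreaRect(h); print(n,"plate c",np.round(r[0],1),np.round(r[1],1),round(r[2],2))
            hull=np.zeros(d.shape,np.uint8);cv2.fillConvexPoly(hull,cv2.convexHull(uv.astype(np.int32)),1)
            dk=(p.max(2)<40)&(hull>0); Y=onz(n,np.argwhere(dk)[:,::-1],.084)[:,:2]
            if len(Y)>5:
                c,e,v=cv2.PCACompute2((Y*1000).astype(np.float64),None); print("   slot",dk.sum(),c.round(1),deg(v[0])%180)
    N,l,s,cc=cv2.connectedComponentsWithStats(m["red"].astype(np.uint8))
    for i in range(1,N):
        if s[i,4]>60 and 240<cc[i][0]<400 and 150<cc[i][1]<250:
            P=cloud(n,d,l==i);zt=np.percentile(P[:,2],95);T=P[P[:,2]>zt-.008]
            c,e,v=cv2.PCACompute2(T[:,:2]*1000,None)
            r=cv2.minAreaRect((T[:,:2]*1000).astype(np.float32))
            print(n,"wing",len(T),zt.round(4),c.round(1),(deg(v[0])%180).round(1),"rect",np.round(r[0],1),np.round(r[1],1),round(r[2],1))
E
python3 - <<'E'
from meas import *
for n in("top","side"):
    z=np.load(n+"0.npz");meas(n,z["p"],z["d"])
E
```

```text
top plate c [534.2   5.4] [71.4 70.9] 9.18Traceback (most recent call last):
  File "<stdin>", line 3, in <module>
  File "meas.py", line 14, in meas
    c,e,v=cv2.PCACompute2((Y*1000).astype(np.float64),None); print("   slot",dk.sum(),c.round(1),deg(v[0])%180)
                                                                                                 ~~~^^^^^^
  File "meas.py", line 2, in <lambda>
    deg=lambda v:np.degrees(np.arctan2(v[1],v[0]))
                                       ~^^^
IndexError: index 1 is out of bounds for axis 0 with size 1
```

```bash
sed -i 's/c,e,v=cv2/c,v,e=cv2/' meas.py; python3 - <<'E'
from meas import *
for n in("top","side"):
    z=np.load(n+"0.npz");meas(n,z["p"],z["d"])
E
```

```text
top plate c [534.2   5.4] [71.4 70.9] 9.18
   slot 58 [[524.5   3.8]] 12.68044756921397
top plate c [510.4 153.4] [71.4 70.7] 9.25
   slot 71 [[507.2 152.5]] 9.264084975982373
top wing 122 0.1365 [[533.6   5.9]] 156.6 rect [534.1   5.8] [11.4 47.6] 65.9
top wing 124 0.1253 [[509.6 152.8]] 104.3 rect [510. 153.] [12.  45.8] 14.4
side plate c [533.6   5.6] [73.2 71.4] 8.93
   slot 50 [[536.3   8. ]] 12.714645528159185
side plate c [509.8 153.5] [73.8 72.3] 8.88
   slot 69 [[504.6 155.1]] 9.472016967690179
side wing 84 0.137 [[531.7   9.5]] 157.0 rect [532.4   7.4] [11.2 42.7] 64.3
side wing 96 0.126 [[507.9 158. ]] 103.9 rect [509.2 155.3] [10.4 45.4] 15.7
```

Standing stud: wing at top-view pixel (344,178), with the brass bar visible and its top at z≈0.136 (expected 0.135). Its axis is (0.534, 0.0056), the slot is at +9.1° and the wing at −23.4°, so 32.5° clockwise of the slot, within the given range. The two axes are 150 mm apart, as stated. The locked stud is at (275,190), top 0.125. The meant mug is the middle one at (193,213), 76 mm across and 92 mm tall.

```bash
cat > plan.py <<'E'
from h import *
import sys
from scipy.spatial.transform import Rotation as Ro
def st():
    o=get_obs();R=Ro.from_rotvec(o["ee_rot"]).as_matrix()
    yaw=np.degrees(np.arctan2(R[1,0],R[0,0]));return o,R,yaw
def plan(x,y,z,yt=None):
    o,R,yaw=st();s=R.T@(np.array([x,y,z])-o["ee_pos"])/.08
    turn=0 if yt is None else -((yt-yaw+180)%360-180)/30
    print("t",round(o["t"],2),"pos",np.round(o["ee_pos"],4),"yaw",round(yaw,2),"tilt z",R[:,2].round(3),"q",np.round(o["joints"],2),"F",np.round(o["contact_force"],1),"M",np.round(o["wrist_torque"],2),"gap",round(float(o["finger_gap"]),4))
    print("NEED shift",s.round(3),"turn",round(turn,3))
if __name__=="__main__": plan(*map(float,sys.argv[1:]))
E
python3 plan.py .534 .0056 .22 156.6
```

```text
t 0.1 pos [ 0.2356 -0.4967  0.2307] yaw 25.37 tilt z [-0.     0.001 -1.   ] q [-1.28  0.26  0.02  1.33 -0.    1.42] F [ 0.6 -0.7  1.1] M [-0.   -0.01  0.  ] gap 0.0853
NEED shift [ 6.061 -4.075  0.14 ] turn -4.374
```

Call:
drive_tool:
  series:
    - [60,1,-0.67,0,-1]
    - [60,1,-0.67,0,-1]
    - [60,1,-0.67,0,-1]
    - [60,1,-0.67,0,-1]
    - [60,1,-0.67,0,-1]
    - [60,1,-0.67,0,-1]

```text
t: 0.6
ee_pos: [0.285, -0.414, 0.2307]
ee_rot: [-2.782, -1.457, -0.0]
contact_force: [0.4, -0.1, -0.2]
finger_gap: 0.0507
```

Call:
drive_tool:
  series:
    - [60,1,-0.07,0,-1]
    - [60,1,-0.07,0,-1]
    - [60,1,-0.07,0,-1]
    - [60,1,-0.07,0,-1]
    - [60,1,-0.07,0,-1]
    - [60,1,-0.07,0,-1]

```text
t: 1.1
ee_pos: [0.3257, -0.3454, 0.2306]
ee_rot: [-2.315, -2.121, -0.001]
contact_force: [0.0, 0.4, -0.1]
finger_gap: 0.0511
```

Call:
drive_tool:
  series:
    - [60,1,0.49,0,-1]
    - [60,1,0.49,0,-1]
    - [60,1,0.49,0,-1]
    - [60,1,0.49,0,-1]
    - [60,1,0.49,0,-1]
    - [60,1,0.49,0,-1]

```text
t: 1.6
ee_pos: [0.3716, -0.2697, 0.2305]
ee_rot: [-1.696, -2.643, -0.001]
contact_force: [0.3, -0.1, -0.1]
finger_gap: 0.051
```

Call:
drive_tool:
  series:
    - [60,0.67,1,0,-1]
    - [60,0.67,1,0,-1]
    - [60,0.67,1,0,-1]
    - [60,0.67,1,0,-1]
    - [60,0.67,1,0,-1]
    - [60,0.67,1,0,-1]

```text
t: 2.1
ee_pos: [0.4219, -0.1883, 0.2304]
ee_rot: [-0.965, -2.988, -0.002]
contact_force: [0.2, -0.1, 1.1]
finger_gap: 0.0512
```

```bash
python3 plan.py .534 .0056 .22 156.6
```

```text
t 2.1 pos [ 0.4219 -0.1883  0.2304] yaw 144.19 tilt z [-0.001  0.002 -1.   ] q [-0.6   0.11 -0.17  1.29  0.    0.02] F [ 0.2 -0.1  1.1] M [-0.    0.01  0.  ] gap 0.0512
NEED shift [0.281 2.785 0.132] turn -0.414
```

Call:
drive_tool:
  series:
    - [60,0.1,1,0,-0.41]
    - [60,0.1,1,0,-0.41]
    - [60,0.1,1,0,-0.41]
    - [60,0.1,1,0,-0.41]
    - [60,0.1,1,0,-0.41]

```text
t: 2.52
ee_pos: [0.462, -0.1195, 0.2304]
ee_rot: [-0.648, -3.072, -0.002]
contact_force: [0.4, -0.6, -0.5]
finger_gap: 0.051
```

Call:
drive_tool:
  series:
    - [60,-0.1,1,0,0]
    - [60,-0.1,1,0,0]
    - [60,-0.1,1,0,0]
    - [60,-0.1,1,0,0]
    - [60,-0.1,1,0,0]

```text
t: 2.93
ee_pos: [0.5012, -0.0507, 0.2302]
ee_rot: [-0.653, -3.071, -0.001]
contact_force: [-0.6, -0.5, 0.7]
finger_gap: 0.0512
```

```bash
python3 plan.py .534 .0056 .18 156.6
```

```text
t 2.93 pos [ 0.5012 -0.0507  0.2302] yaw 155.99 tilt z [-0.002  0.001 -1.   ] q [-0.27  0.18 -0.08  1.31  0.    0.15] F [-0.6 -0.5  0.7] M [-0.02 -0.04  0.03] gap 0.0512
NEED shift [-0.089  0.81   0.628] turn -0.02
```

Call:
drive_tool:
  series:
    - [60,-0.09,0.81,0.3,-0.02]
    - [60,-0.09,0.81,0.3,-0.02]
    - [60,-0.09,0.81,0.6,-0.02]
    - [60,-0.09,0.81,0.6,-0.02]
    - [60,-0.09,0.81,0.6,-0.02]
    - [60,-0.09,0.81,0.6,-0.02]

```text
t: 3.43
ee_pos: [0.5339, 0.0041, 0.1833]
ee_rot: [-0.641, -3.074, -0.001]
contact_force: [-0.6, -0.9, 0.1]
finger_gap: 0.0513
```

```bash
python3 plan.py .534 .0056 .108 156.6; python3 - <<'E'
from meas import *
for n,(x,y,w,h) in dict(side=(215,90,200,150),top=(225,130,220,120)).items():
    p,d=capture(n);meas(n,p,d)
    cv2.imwrite(f"pics/{n}1.png",cv2.resize(p[y:y+h,x:x+w,::-1],None,fx=3,fy=3,interpolation=cv2.INTER_CUBIC))
E
```

```text
t 3.43 pos [0.5339 0.0041 0.1833] yaw 156.45 tilt z [-0.002  0.001 -1.   ] q [-0.15  0.25 -0.11  1.21  0.    0.26] F [-0.6 -0.9  0.1] M [ 0.04  0.02 -0.01] gap 0.0513
NEED shift [0.005 0.017 0.941] turn -0.005
side plate c [533.7   5.6] [73.2 71.3] 8.88
   slot 50 [[536.3   8. ]] 12.714645528159185
side plate c [509.8 153.5] [73.8 72.3] 8.88
   slot 69 [[503.9 155. ]] 10.114055912420847
side wing 80 0.1375 [[531.6   9.4]] 157.6 rect [532.3   8.4] [11.5 42.8] 66.1
side wing 97 0.126 [[507.9 157.8]] 102.5 rect [509.1 155. ] [10.3 47. ] 14.0
top plate c [513.8 181.7] [38.2 80.3] 70.99
   slot 22 [[536.7 160.5]] 114.59651138820412
top wing 55 0.1251 [[506.9 164.8]] 109.9 rect [507.2 163.8] [11.6 24.1] 20.5
```

View pics/side1.png

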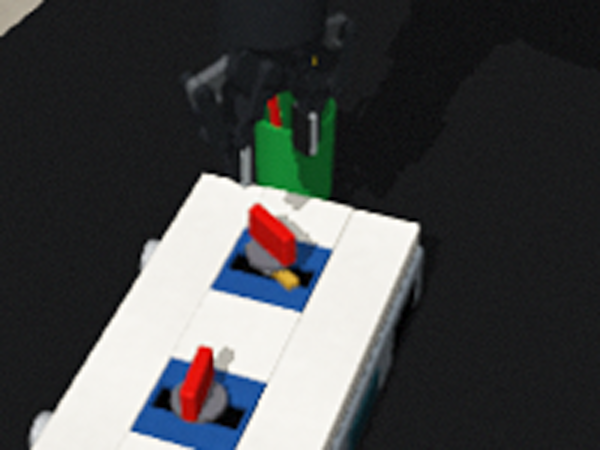

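The open fingers hang above the standing wing, one each side of it (side crop, fingers at (245,165) and (312,135), wing at (272,235)). Descending.

Call:
drive_tool:
  series:
    - [60,0,0.02,0.3,0]
    - [60,0,0.02,0.5,0]
    - [60,0,0.02,0.5,0]
    - [60,0,0.02,0.7,0]
    - [60,0,0.02,0.8,0]
    - [60,0,0.02,0.9,0]
    - [60,0,0.02,0.92,0]
    - [60,0,0.02,0.92,0]

```text
t: 4.2
ee_pos: [0.5349, 0.0058, 0.1102]
ee_rot: [-0.641, -3.075, -0.001]
contact_force: [-0.1, 0.1, 0.2]
finger_gap: 0.0513
```

```bash
python3 plan.py .534 .0056 .108 156.6; python3 - <<'E'
from meas import *
for n,(x,y,w,h) in dict(side=(215,90,200,150)).items():
    p,d=capture(n)
    cv2.imwrite(f"pics/{n}2.png",cv2.resize(p[y:y+h,x:x+w,::-1],None,fx=3,fy=3,interpolation=cv2.INTER_CUBIC))
E
```

```text
t 4.2 pos [0.5349 0.0058 0.1102] yaw 156.46 tilt z [-0.001  0.001 -1.   ] q [-0.15  0.3  -0.24  1.03  0.    0.26] F [-0.1  0.1  0.2] M [ 0.01 -0.06  0.  ] gap 0.0513
NEED shift [ 0.009 -0.006  0.027] turn -0.005
```

View pics/side2.png

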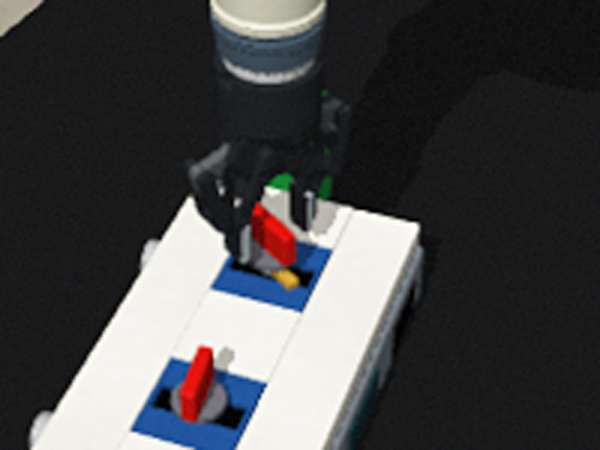

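The wing (272,235 in the crop) stands between the fingers, with nothing touched. Closing.

Call:
drive_tool:
  series:
    - [0,0,0,0,0]
    - [0,0,0,0,0]
    - [0,0,0,0,0]
    - [0,0,0,0,0]
    - [0,0,0,0,0]
    - [0,0,0,0,0]

```text
t: 4.75
ee_pos: [0.5352, 0.0056, 0.1109]
ee_rot: [0.641, 3.075, 0.0]
contact_force: [-0.9, -1.8, 3.3]
finger_gap: 0.0108
```

```bash
python3 plan.py .534 .0056 .108 189.1
```

```text
t 4.75 pos [0.5352 0.0056 0.1109] yaw 156.46 tilt z [ 0.  0. -1.] q [-0.15  0.3  -0.24  1.03  0.    0.26] F [-0.9 -1.8  3.3] M [-0.46  0.19  0.  ] gap 0.0108
NEED shift [ 0.014 -0.006  0.036] turn -1.088
```

Call:
drive_tool:
  series:
    - [0,0,0,0,-0.2]
    - [0,0,0,0,-0.4]
    - [0,0,0,0,-0.6]
    - [0,0,0,0,-0.8]
    - [0,0,0,0,-1]
    - [0,0,0,0,-1]
    - [0,0,0,0,-1]

```text
t: 5.33
ee_pos: [0.5352, 0.0061, 0.111]
ee_rot: [-0.173, 3.136, 0.002]
contact_force: [-0.2, 3.2, 3.9]
finger_gap: 0.011
```

```bash
python3 plan.py .534 .0056 .108 189.1
```

```text
t 5.33 pos [0.5352 0.0061 0.111 ] yaw -173.7 tilt z [ 0.001  0.001 -1.   ] q [-0.15  0.3  -0.24  1.03  0.   -0.26] F [-0.2  3.2  3.9] M [0.79 0.11 0.05] gap 0.011
NEED shift [ 0.016 -0.005  0.037] turn -0.093
```

Call:
drive_tool:
  series:
    - [0,0,0,0,-0.1]
    - [0,0,0,0,-0.1]
    - [0,0,0,0.03,-0.1]
    - [0,0,0,0.06,-0.1]
    - [0,0,0,0.09,-0.1]
    - [0,0,0,0.09,-0.1]
    - [0,0,0,0.09,-0.1]

```text
t: 5.92
ee_pos: [0.5353, 0.0062, 0.1037]
ee_rot: [-0.252, 3.131, 0.002]
contact_force: [-2.2, 2.2, 5.6]
finger_gap: 0.0105
```

```bash
python3 plan.py .5352 .006 .097 189.1; python3 - <<'E'
from meas import *
for n,(x,y,w,h) in dict(side=(245,130,120,90)).items():
    p,d=capture(n);meas(n,p,d)
    cv2.imwrite(f"pics/{n}3.png",cv2.resize(p[y:y+h,x:x+w,::-1],None,fx=5,fy=5,interpolation=cv2.INTER_CUBIC))
E
```

```text
t 5.92 pos [0.5353 0.0062 0.1037] yaw -170.78 tilt z [ 0.001  0.001 -1.   ] q [-0.15  0.3  -0.25  1.01  0.   -0.31] F [-2.2  2.2  5.6] M [ 0.55  0.36 -0.  ] gap 0.0105
NEED shift [ 0.001 -0.002  0.084] turn 0.004
side plate c [533.6   5.6] [73.2 71.4] 8.93
   slot 41 [[546.8  -9.4]] 169.91257289529608
side plate c [509.8 153.5] [73.8 72.3] 8.88
   slot 69 [[504.6 155.1]] 9.472016967690179
side wing 33 0.129 [[517.3   5.2]] 164.5 rect [518.    3.9] [15.1 13.2] 9.9
side wing 96 0.1261 [[508.  157.7]] 102.7 rect [509.1 155.1] [10.1 45.1] 13.2
```

View pics/side3.png

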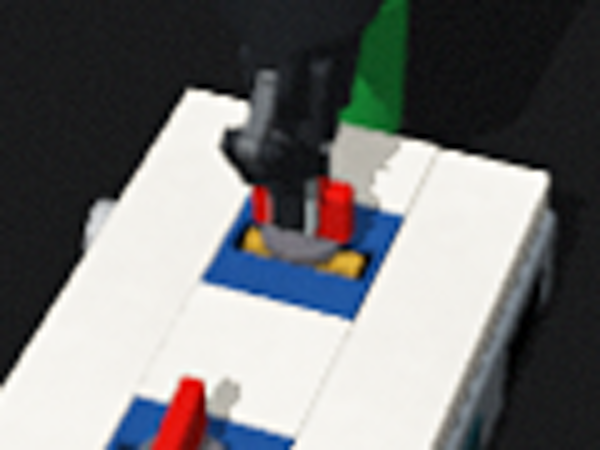

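The brass bar (crop (255,243) and (345,263)) lies in line in the slot and is sinking; the 5.6 N fits the spring. Pushing on.

Call:
drive_tool:
  series:
    - [0,0,0,0.03,0]
    - [0,0,0,0.06,0]
    - [0,0,0,0.09,0]
    - [0,0,0,0.1,0]
    - [0,0,0,0.1,0]
    - [0,0,0,0.1,0]

```text
t: 6.47
ee_pos: [0.5354, 0.0062, 0.097]
ee_rot: [-0.25, 3.129, 0.001]
contact_force: [-6.0, 1.7, 18.2]
finger_gap: 0.0105
```

```bash
python3 plan.py .5352 .006 .097 189.1
```

```text
t 6.47 pos [0.5354 0.0062 0.097 ] yaw -170.85 tilt z [ 0.002  0.001 -1.   ] q [-0.15  0.31 -0.26  1.    0.   -0.31] F [-6.   1.7 18.2] M [ 0.51  1.25 -0.03] gap 0.0105
NEED shift [ 0.002 -0.002 -0.   ] turn 0.002
```

Bottomed: 18 N against the spring's 8 N, TCP down 14 mm in all. Now the clockwise quarter turn, holding it down.

Call:
drive_tool:
  series:
    - [0,0,0,0.01,0.2]
    - [0,0,0,0.01,0.4]
    - [0,0,0,0.01,0.6]
    - [0,0,0,0.01,0.8]
    - [0,0,0,0.01,1]
    - [0,0,0,0.01,1]
    - [0,0,0,0.01,1]

```text
t: 7.05
ee_pos: [0.5353, 0.0056, 0.097]
ee_rot: [0.572, 3.086, 0.0]
contact_force: [-4.9, -0.6, 14.8]
finger_gap: 0.0111
```

```bash
python3 plan.py .5352 .006 .097 99.1
```

```text
t 7.05 pos [0.5353 0.0056 0.097 ] yaw 159.01 tilt z [ 0.003 -0.    -1.   ] q [-0.15  0.31 -0.27  1.    0.    0.22] F [-4.9 -0.6 14.8] M [-0.24  1.14 -0.05] gap 0.0111
NEED shift [0.003 0.004 0.   ] turn 1.997
```

Call:
drive_tool:
  series:
    - [0,0,0,0.01,0.2]
    - [0,0,0,0.01,0.4]
    - [0,0,0,0.01,0.6]
    - [0,0,0,0.01,0.8]
    - [0,0,0,0.01,1]
    - [0,0,0,0.01,1]
    - [0,0,0,0.01,1]

```text
t: 7.63
ee_pos: [0.535, 0.005, 0.097]
ee_rot: [1.354, 2.831, -0.001]
contact_force: [-7.8, -0.7, 15.2]
finger_gap: 0.0107
```

```bash
python3 plan.py .5352 .006 .097 99.1
```

```text
t 7.63 pos [0.535 0.005 0.097] yaw 128.87 tilt z [ 0.003 -0.002 -1.   ] q [-0.15  0.31 -0.27  0.99 -0.    0.75] F [-7.8 -0.7 15.2] M [-0.2   1.39 -0.01] gap 0.0107
NEED shift [ 0.007  0.01  -0.   ] turn 0.992
```

Call:
drive_tool:
  series:
    - [0,0,0,0.01,0.2]
    - [0,0,0,0.01,0.4]
    - [0,0,0,0.01,0.6]
    - [0,0,0,0.01,0.8]
    - [0,0,0,0.01,1]
    - [0,0,0,0.01,1]
    - [0,0,0,0.01,1]

```text
t: 8.22
ee_pos: [0.5344, 0.0047, 0.097]
ee_rot: [2.044, 2.381, -0.001]
contact_force: [-6.9, -0.5, 16.7]
finger_gap: 0.011
```

```bash
python3 plan.py .5352 .006 .0995 99.1
```

```text
t 8.22 pos [0.5344 0.0047 0.097 ] yaw 98.73 tilt z [ 0.002 -0.003 -1.   ] q [-0.15  0.31 -0.27  0.99 -0.    1.27] F [-6.9 -0.5 16.7] M [ 0.08  1.68 -0.04] gap 0.011
NEED shift [ 0.014  0.013 -0.031] turn -0.012
```

Square across. Easing up 2.5 mm so the bar bears under the plate, then opening.

Call:
drive_tool:
  series:
    - [0,0,0,-0.015,0]
    - [0,0,0,-0.03,0]
    - [0,0,0,-0.03,0]
    - [0,0,0,-0.03,0]

```text
t: 8.55
ee_pos: [0.5342, 0.0047, 0.0994]
ee_rot: [2.045, 2.38, -0.001]
contact_force: [-2.3, 0.9, 6.8]
finger_gap: 0.011
```

Call:
drive_tool:
  series:
    - [50,0,0,0,0]
    - [50,0,0,0,0]
    - [50,0,0,0,0]
    - [50,0,0,0,0]
    - [50,0,0,0,0]

```text
t: 8.97
ee_pos: [0.5342, 0.0046, 0.0992]
ee_rot: [2.045, 2.38, -0.001]
contact_force: [-0.1, -0.2, 0.0]
finger_gap: 0.0427
```

Call:
drive_tool:
  series:
    - [50,0,0,-0.3,0]
    - [50,0,0,-0.6,0]
    - [50,0,0,-0.9,0]
    - [50,0,0,-1,0]
    - [50,0,0,-1,0]

```text
t: 9.38
ee_pos: [0.535, 0.0047, 0.1811]
ee_rot: [2.043, 2.378, 0.002]
contact_force: [0.4, -0.0, -0.2]
finger_gap: 0.0429
```

Call:
drive_tool:
  series:
    - [50,0.3,0,-0.5,0]
    - [50,0,0,-1,0]
    - [50,-1,0,-1,0]
    - [50,-1,0,-1,0]
    - [50,-1,0,-1,0]

```text
t: 9.8
ee_pos: [0.5477, -0.0795, 0.2604]
ee_rot: [2.047, 2.373, -0.001]
contact_force: [-0.1, 0.8, -1.5]
finger_gap: 0.0428
```

```bash
python3 plan.py .5352 .006 .0995 99.1;python3 - <<'E'
from meas import *
for n,(x,y,w,h) in dict(side=(245,130,120,110),top=(225,130,220,120)).items():
    p,d=capture(n);meas(n,p,d)
    cv2.imwrite(f"pics/{n}4.png",cv2.resize(p[y:y+h,x:x+w,::-1],None,fx=3.6,fy=3.6,interpolation=cv2.INTER_CUBIC))
E
```

```text
t 9.8 pos [ 0.5477 -0.0795  0.2604] yaw 98.45 tilt z [ 0.006 -0.005 -1.   ] q [-0.29  0.25  0.09  1.4  -0.    1.13] F [-0.1  0.8 -1.5] M [0.07 0.05 0.02] gap 0.0428
NEED shift [ 1.092 -0.007  2.005] turn -0.022
side plate c [533.7   5.2] [73.2 72.2] 8.88
   slot 45 [[529.4   7.2]] 9.378915980584292
side plate c [509.8 153.5] [73.8 72.3] 8.88
   slot 69 [[504.5 155.2]] 9.825541380243948
side wing 75 0.1259 [[531.7   9.7]] 95.9 rect [532.5   6.4] [10.1 47. ] 8.2
side wing 94 0.1258 [[508.2 157.5]] 103.3 rect [509.  155.7] [10.2 46. ] 13.2
top plate c [534.3   5.5] [71.4 70.8] 9.18
   slot 79 [[530.5   5.2]] 9.316780633325916
top plate c [510.3 153.3] [71.4 70.8] 9.09
   slot 86 [[506.2 152.6]] 8.75427300166717
top wing 127 0.1252 [[533.2   5.9]] 99.8 rect [533.9   5.9] [12.8 45.9] 8.7
top wing 121 0.1248 [[509.7 152.8]] 104.3 rect [510.1 153.1] [11.8 45.5] 14.2
```

View pics/side4.png

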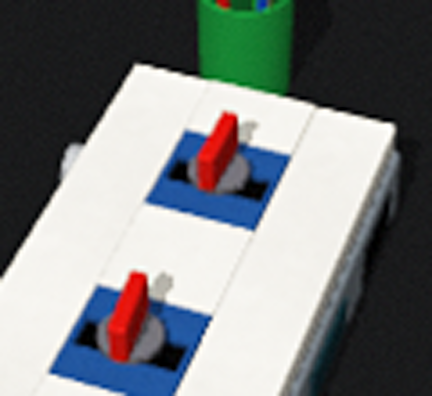

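View pics/top4.png

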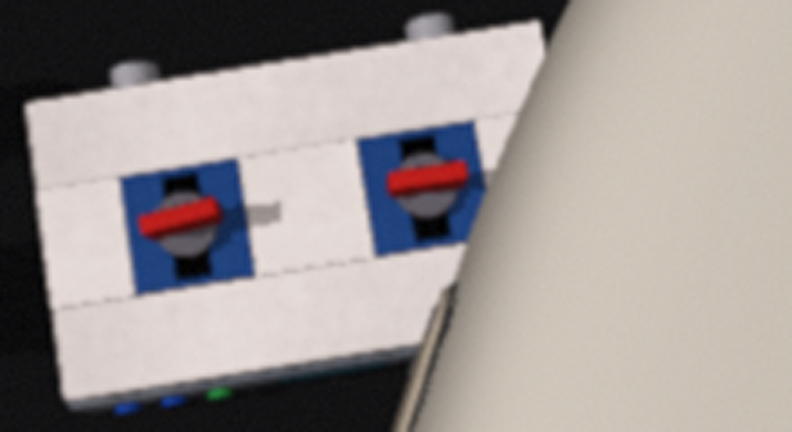

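Top crop: the wing at (428,178) lies across its slot at 99.8°, where square is 99.1°, and its top is at 0.125 like the other stud. The other stud at (180,217) reads 104.3°, as before. The arm is clear, so I'm handing in.

```bash
python3 - <<'E'
from h import *
p,d=capture("top");q=np.load("top0.npz")["p"]
a=(slice(190,240),slice(160,225));print("mug diff",np.abs(p[a].astype(int)-q[a]).mean())
o=get_obs();print(o["t"],np.abs(o["dq"]).max(),o["contact_force"])
print(ticket.finish_job())
E
```

```text
mug diff 15.935076923076924
9.95 0.030041765336737244 [ 0.45660541  0.28762856 -0.70731739]
the job is handed in; nothing more can be done
None
```

The mug's picture difference (16 grey levels) is higher than I expected, so I'm checking whether the mug moved or only the light changed.

```bash
python3 - <<'E'
from h import *
z=np.load("top0.npz")
def f(p,d):
    hsv=cv2.cvtColor(p,cv2.COLOR_RGB2HSV);m=(hsv[:,:,1]<60)&(hsv[:,:,2]>60)
    m[:, :160]=0;m[:,225:]=0;m[:185]=0;m[245:]=0
    P=cloud("top",d,m);T=P[P[:,2]>.086];print(T.min(0).round(4),T.max(0).round(4),np.median(p[190:240,160:225]))
f(z["p"],z["d"])
try: f(*capture("top"))
except Exception as e: print(e)
E
```

```text
the job is handed in; nothing more can be done
```

I finished the job and handed it in at about 10 s of the 38 s allowed. I gripped the standing stud and turned it 32.5° anticlockwise into line with its slot. I then pushed it in 14 mm until it bottomed at 18 N and turned it 90° clockwise. After easing it up 2.5 mm onto the plate, I let go and raised the arm clear.

**Standing stud:** After release its wing read 99.8° in the top view, where square across the slot is 99.1°. The side view read a less certain 95.9°. The wing top was at 0.125–0.126 m in both views, the same height as the other locked stud, so it stayed down.

**Other stud:** It read 104.3° before and after, so it did not move.

**Mug:** My last check disagreed with what I expected. The top picture around the mug differed from the first one by about 16 grey levels on average. I think this is a change in light, because the sampler cover also looked dimmer with the arm in view. The arm was never sent nearer to the mug than about 0.3 m, and I saw no sign of an unexpected contact. I could not measure the mug's position again because the cameras were closed after hand-in.

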